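Check spray cans in at the code scanner

TASK

Book the three black spray cans in at the scanner: stand one in each of the three printed circles on the plywood tray, wholly inside its circle, with its white code label turned squarely to the grey scanner bar. One can already stands on the tray but is turned wrong and may be out of place. Keep the cans upright, and leave the white bottle, the paint tin and the clear cup where they are.

Things in the scene. Friction and masses are not known exactly. Their poses are not given: they have to be found in the camera images.
- tray: Fixed plywood tray, 12 mm thick, x -120 to 60, y +-150 mm. Origin: on the bench under the middle one of three printed circles (74 mm diameter, 90 mm apart along y). Grey scanner bar on its -x side: x -107 to -67, y +-140 mm, top 102 mm above the bench, one window towards each circle. A label faces the bar when the can's +x points along the tray's -x.
- bay0 (a point): Centre of the printed circle at tray y = -90 mm, on the tray's top (12 mm above the bench). Axes as the tray's.
- bay1 (a point): Centre of the middle printed circle, on the tray's top.
- bay2 (a point): Centre of the printed circle at tray y = +90 mm, on the tray's top.
- can_a: Black spray can, upright: 54 mm diameter, straight to 116 mm, shoulder to 127, grey cap (25 mm wide) to 147 mm; 0.2 kg. White label (38 mm wide, 75 tall) on one side; a white tab on the shoulder and the cap's white-striped nozzle point the same way, seen from above. Origin: underside centre; z up; +x out through the label. Starts on the grey mat. Any can may go in any circle.
- can_b: Black spray can, upright: 54 mm diameter, straight to 116 mm, shoulder to 127, grey cap (25 mm wide) to 147 mm; 0.2 kg. White label (38 mm wide, 75 tall) on one side; a white tab on the shoulder and the cap's white-striped nozzle point the same way, seen from above. Origin: underside centre; z up; +x out through the label. Starts on the grey mat.
- can_c: Black spray can, upright: 54 mm diameter, straight to 116 mm, shoulder to 127, grey cap (25 mm wide) to 147 mm; 0.2 kg. White label (38 mm wide, 75 tall) on one side; a white tab on the shoulder and the cap's white-striped nozzle point the same way, seen from above. Origin: underside centre; z up; +x out through the label. Starts on the tray, somewhere along the row.
- can_a_label (a point): Middle of can_a's label, on the can's side, 62 mm above its underside.
- can_b_label (a point): Middle of can_b's label, on the can's side, 62 mm above its underside.
- can_c_label (a point): Middle of can_c's label, on the can's side, 62 mm above its underside.
- mat: Fixed grey laminate mat, 220 x 220 mm, 4 mm thick, on the bench beside the tray. Origin: centre of its underside. Two cans, the bottle and the tin stand on it in a 2 x 2 cluster about 130 mm apart, in any order.
- bottle: Bystander: plain white plastic bottle with grey cap, no label, 64 mm diameter, 185 mm tall. Origin: centre of the underside.
- tin: Bystander: plain steel paint tin, 88 mm diameter, 92 mm tall. Origin: centre of the underside.
- cup: Bystander: clear open mixing cup, 76 mm diameter at the rim, 90 mm tall, on the bench on the side of the tray away from the bar. Origin: centre of the underside.
Things that resemble listed ones, but are neither listed nor needed, are in the scene too. Leave any blue, green or orange look-alike of the can_b alone.

How it is judged:
At the end, for the whole second after the job is handed in: Each can stands upright at rest on the tray in a circle of its own, its centre within 10 mm of the circle's, with its label towards the scanner bar and within 0.22 rad (12.6 deg) of square to it ((distance between can_a and bay0 below 0.0105 m or distance between can_a and bay1 below 0.0105 m or distance between can_a and bay2 below 0.0105 m) and angle between the x axis of each of can_a, can_b, can_c and the x axis of tray, either way round below 0.22 rad and x of each of can_a_label, can_b_label, can_c_label in the frame of tray below -0.01 m and angle between each of can_a, can_b, can_c's own z axis and vertical below 0.05 rad and linear speed of each of can_a, can_b, can_c below 0.02 m/s and (distance between can_b and bay0 below 0.0105 m or distance between can_b and bay1 below 0.0105 m or distance between can_b and bay2 below 0.0105 m) and (distance between can_c and bay0 below 0.0105 m or distance between can_c and bay1 below 0.0105 m or distance between can_c and bay2 below 0.0105 m)); the robot touches nothing.
It fails at once if the bottle is moved more than 25 mm or tipped (distance of bottle from where it was at the start of the episode above 0.025 m or angle between bottle's own z axis and vertical above 0.35 rad).
It fails at once if the tin is moved more than 25 mm or tipped (distance of tin from where it was at the start of the episode above 0.025 m or angle between tin's own z axis and vertical above 0.35 rad).
It fails at once if the cup is moved more than 25 mm or tipped (distance of cup from where it was at the start of the episode above 0.025 m or angle between cup's own z axis and vertical above 0.35 rad).
It fails at once if a can is tipped over (more than 0.6 rad from upright) (angle between any of can_a, can_b, can_c's own z axis and vertical above 0.6 rad).
It also fails if it takes over 72 s, if anything falls off the work surface, if the arm or the gripper's body presses on something with over 40 N, if the wrist force passes 120 N, or if a joint passes its speed limit or range.

ROBOT

A 7-joint arm with a two-finger parallel gripper is mounted at the origin on the work surface. World frame = base frame: x ahead of the robot, y to its left, z up, the work surface at z = 0. Lengths are in m, angles in rad, forces in N, time in s.
With the tool pointing down it reaches from about 0.425 to 0.95 m from the base axis. Payload 16.7 kg.
Tool frame: the origin (TCP) lies midway between the tips of the shut fingers; the grasp point (between the pads) lies 19 mm behind it; z points along the fingers, y is the line along which they close (so a half turn about z gives the same grasp; the last joint's range is limited). The gripper opens to 94 mm and grips with 3 to 60 N. Pads are 16 mm wide; open, the fingers measure 119 mm over their backs; the gripper's body (75 mm by 177 mm) begins 78 mm behind the grasp point.
Start: joints at [1.095, 0.426, 0.074, 1.606, -0.034, 1.111, -0.067], TCP at [0.217, -0.639, 0.169] pointing down, gripper open.
Joint ranges: [-2.85, 2.85], [-0.5, 2.14], [-1.23, 1.37], [0.21, 2.46], [-1.02, 4.16], [0.16, 2.05], [-2.73, 2.73]. Speed limits (rad/s): [1.89, 1.89, 2.39, 2.39, 3.01, 3.01, 3.01].

INTERFACE

Orientations are given as a unit quaternion [w, x, y, z].
In Python, from cell import arm gives the robot as it stands. The module is installed in compiled form; this text tells all that it offers.
- The arm moves only by the tool step_arm, never from a script. Its argument "series" is a list of rows, each a list of 7 numbers: the shift along the tool's x, y, z in m, then the turn, a rotation vector about the tool's x, y, z in degrees, then the finger opening in m, from 0 to 0.094. A call has 1 to 10 rows; each row is the pose to reach, as a shift and turn from the pose commanded when the call began, along the tool's axes at that moment; what a row does not reach only later rows make up. A row lasts 1/10 s, in which the tool goes at most 50 mm and 8.59 degrees, less where a joint would pass 70% of its speed; a pose out of reach is approached as far as the arm can. A call with a gripper value outside its range is refused whole. The fingers move at their own pace and stop on an object; the grip force is fixed at half the most. Time passes only in rows, so rows that repeat a pose let the fingers close. It gives the time, the measured TCP pose, the force, the opening and the grip force at its end, in the units of the state.
- arm.observe(): the state, without advancing time (a new reading comes with each control period).
- arm.capture(name): name is "scene" or "side" or "wrist"; returns the picture (480x640x3 uint8, red, green, blue); there is no depth.
- arm.get_calibration(name): a dict with "K" (3x3 intrinsics, pixels), "pose" (4x4, takes a point from camera to world coordinates); the wrist camera has in their place "T_tool_cam" (4x4, takes a point from camera to tool coordinates, whose origin is the TCP and whose axes are the flange's). Camera axes: x right, y up, looking along -z (the intrinsics and any distortion apply to the point x, -y, -z); pixel columns grow to the right and rows downward; lengths in m; the calibration is good to about 2 mm. A picture is of the moment at which its call begins: read the wrist's pose just before it. get_calibration takes no time and is no camera call.
- arm.job_done(): hands the job in; it is judged then, once.
Trained networks look in the newest picture that a camera, given by its name, has taken for a name from the list of things; names that differ only in an ending like _2 or _b are one class to them, and where a whole thing is asked for, a point or a joint stands for the part that bears it (a point fixed in the world has none). Each returns a list of dicts, best first, with "score" (0 to 1); they miss things now and then, are a little off and sometimes report something else, mostly with a low value. They report only what shows in the picture. A call takes as long as a camera call. They do not tell look-alikes from the thing itself.
- arm.cut_out(camera, name): "mask" (480x640 bool, what is visible of it).
- arm.place_of(camera, name): "centre" ([x, y, z] in m, in world coordinates, good to about 4 mm: a listed point, or the origin of a listed thing).
The state is a dict: "time": time; "q": joint angles; "qd": joint speeds; "tau": joint torques, N m; "eef_pos": TCP position; "orientation": TCP orientation; "force": force on the tool from outside, world axes, zero at the start; "ft_torque": the same for the moment, N m; "grip_width": finger opening in m; "grip_force": force on a finger pad.
Only numpy, scipy, OpenCV 4.12 (cv2) and the standard library are available. Lean on these libraries where they do the work, as an engineer would, in place of code of your own. Each camera call takes 0.05 s, during which the arm holds its last target. There are 200 camera calls.

## Working session

There is one attempt and no reset: what is moved stays moved. The work goes in short steps, Python scripts to look and compute and a tool call to move; the robot and the scene stay as the last step left them, time stands still between calls to the robot, and variables do not carry over. Pictures are saved under pics/ and viewed, at most 10 in all, crops included, and the job is handed in when it is done.

Besides the shell and the picture viewer there is one more tool, called after "Request:" by a JSON object that holds its "name" and its "arguments". step_arm: Moves the arm, as the interface text tells. Its arguments: {"type":"object","properties":{"series":{"type":"array"}},"required":["series"]}

```bash
mkdir -p pics
cat > h.py <<'E'
import numpy as np, cv2
from scipy.spatial.transform import Rotation as R
from cell import arm
def save(n,im): cv2.imwrite('pics/'+n+'.png',im[:,:,::-1])
def Rq(q): return R.from_quat([q[1],q[2],q[3],q[0]])
def campose(name,st=None):
    c=arm.get_calibration(name)
    if 'pose' in c: return np.array(c['K']),np.array(c['pose'])
    T=np.eye(4);T[:3,:3]=Rq(st['orientation']).as_matrix();T[:3,3]=st['eef_pos']
    return np.array(c['K']),T@np.array(c['T_tool_cam'])
def ray(K,P,u,v):
    d=np.linalg.inv(K)@[u,v,1]; d=P[:3,:3]@[d[0],-d[1],-d[2]]
    return P[:3,3],d
def onz(K,P,u,v,z):
    o,d=ray(K,P,u,v); return o+d*(z-o[2])/d[2]
def proj(K,P,X):
    p=np.linalg.inv(P)@np.append(X,1); p=K@[p[0],-p[1],-p[2]]; return p[:2]/p[2]
E
python3 - <<'E'
from h import *
s=arm.observe(); print(s['time'],s['eef_pos'],s['orientation'],s['q'])
for n in ['scene','side','wrist']:
    im=arm.capture(n); save(n+'0',im)
    c=arm.get_calibration(n); print(n,{k:np.round(v,3).tolist() for k,v in c.items()})
    for o in ['can_a','can_a_label','tray','bay0','bay1','bay2','bottle','tin','cup','mat']:
        print(o,[(round(float(d['score']),2),np.round(d['centre'],3).tolist()) for d in arm.place_of(n,o)])
a=cv2.imread('pics/scene0.png');b=cv2.imread('pics/side0.png')
E
```

```text
0.0 [ 0.21648059 -0.63882776  0.16796143] [-6.27638759e-04  9.86683618e-01  1.62649988e-01 -1.57991337e-04] [ 1.0945019   0.42674632  0.07386288  1.6066184  -0.03409372  1.1107821
 -0.06710259]
scene {'K': [[450.837, 0.0, 322.049], [0.0, 450.837, 242.378], [0.0, 0.0, 1.0]], 'pose': [[-0.709, -0.478, 0.519, 0.902], [0.705, -0.463, 0.537, 0.475], [-0.016, 0.747, 0.665, 0.6], [0.0, 0.0, 0.0, 1.0]]}
can_a [(0.97, [0.502, 0.267, 0.007]), (0.88, [0.351, 0.238, -0.004]), (0.77, [0.474, 0.385, 0.001]), (0.76, [0.55, -0.237, 0.012]), (0.7, [0.473, 0.133, 0.009]), (0.69, [0.382, 0.353, 0.002])]
can_a_label [(0.65, [0.451, 0.12, 0.066]), (0.51, [0.475, 0.133, 0.006])]
tray [(0.84, [0.542, -0.197, 0.0])]
bay0 [(0.88, [0.538, -0.202, 0.013]), (0.74, [0.568, -0.288, 0.013]), (0.68, [0.51, -0.118, 0.013]), (0.57, [0.542, -0.199, 0.004])]
bay1 [(0.88, [0.538, -0.202, 0.013]), (0.74, [0.568, -0.288, 0.013]), (0.68, [0.51, -0.118, 0.013]), (0.57, [0.542, -0.199, 0.004])]
bay2 [(0.88, [0.538, -0.202, 0.013]), (0.74, [0.568, -0.288, 0.013]), (0.68, [0.51, -0.118, 0.013]), (0.57, [0.542, -0.199, 0.004])]
[... 671 characters left out ...]
bay1 [(0.87, [0.507, -0.119, 0.009]), (0.72, [0.537, -0.2, 0.016]), (0.68, [0.571, -0.282, 0.009])]
bay2 [(0.87, [0.507, -0.119, 0.009]), (0.72, [0.537, -0.2, 0.016]), (0.68, [0.571, -0.282, 0.009])]
bottle [(0.63, [0.626, 0.251, 0.008])]
tin [(0.95, [0.6, 0.114, 0.004]), (0.38, [0.57, -0.282, 0.01])]
cup [(0.84, [0.67, -0.186, 0.001])]
mat [(0.67, [0.558, 0.193, 0.004]), (0.44, [0.506, -0.114, 0.011])]
wrist {'K': [[346.363, 0.0, 319.267], [0.0, 346.363, 237.951], [0.0, 0.0, 1.0]], 'T_tool_cam': [[0.001, 0.969, 0.245, 0.07], [1.0, -0.001, -0.0, -0.001], [0.0, 0.245, -0.969, -0.216], [0.0, 0.0, 0.0, 1.0]]}
can_a []
can_a_label []
tray []
bay0 []
bay1 []
bay2 []
bottle []
tin []
cup []
mat []
```

View pics/scene0.png

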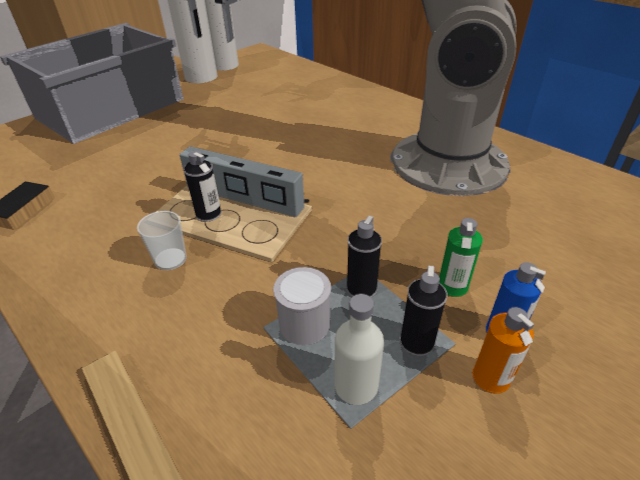

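View pics/side0.png

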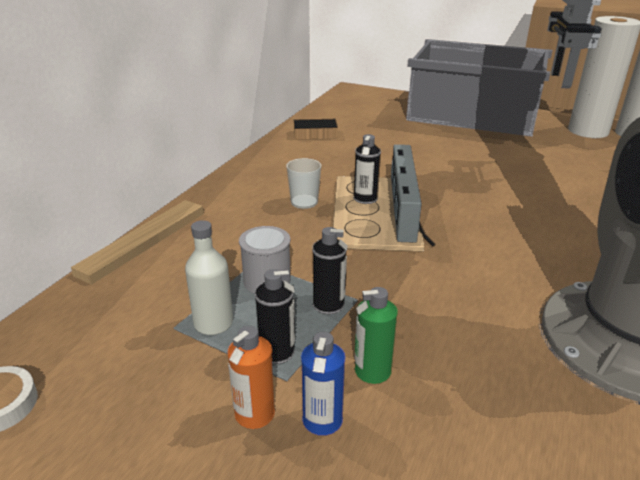

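The cans, by scene pixel:
- Black, on the mat: (364,260) at about (0.475, 0.131), and (422,315) at about (0.500, 0.268).
- Black, on the tray: (204,187) at about (0.549, -0.238), between two circles.
- Look-alikes to leave alone: green (460,258), blue (515,300) and orange (500,352).
- Bystanders: tin (302,305), bottle (360,350) and cup (163,240).

I choose the three black cans. I'll start with the one on the tray and look at it closely with the wrist camera.

Request:
{"name": "step_arm", "arguments": {"series": [[0,0,-0.05,0,0,0,0.094],[0,0,-0.1,0,0,0,0.094],[0.04,-0.03,-0.13,0,0,0,0.094],[0.08,-0.06,-0.13,0,0,0,0.094],[0.12,-0.09,-0.13,0,0,0,0.094],[0.16,-0.12,-0.13,0,0,0,0.094],[0.2,-0.15,-0.13,0,0,0,0.094],[0.24,-0.18,-0.13,0,0,0,0.094],[0.28,-0.21,-0.13,0,0,0,0.094],[0.32,-0.24,-0.13,0,0,0,0.094]]}}

```text
time: 2.65
eef_pos: [0.4394, -0.3134, 0.299]
orientation: [0.0, 0.987, 0.163, 0.0]
force: [0.8, -1.0, -0.1]
grip_width: 0.0942
grip_force: 0.0
```

Request:
{"name": "step_arm", "arguments": {"series": [[0.04,-0.03,0,0,0,0,0.094],[0.08,-0.06,0,0,0,0,0.094],[0.1,-0.06,0,0,0,0,0.094],[0.1,-0.06,0,0,0,0,0.094],[0.1,-0.06,0,0,0,0,0.094]]}}

```text
time: 3.15
eef_pos: [0.5137, -0.2267, 0.2985]
orientation: [-0.0, 0.987, 0.163, -0.0]
force: [-0.5, 0.6, 0.0]
grip_width: 0.0943
grip_force: 0.0
```

Run:
```python
from h import *
s=arm.observe(); print(s['time'],s['eef_pos'],s['orientation'],s['q'],np.abs(s['qd']).max(),s['force'])
np.save('s1.npy',s,allow_pickle=True)
im=arm.capture('wrist'); save('w1',im)
for o in ['can_a','can_a_label','bay0']:
    print(o,[(round(float(d['score']),2),np.round(d['centre'],3).tolist()) for d in arm.place_of('wrist',o)])
```

```text
3.15 [ 0.51373292 -0.22665157  0.29849427] [-5.07823428e-05  9.86680823e-01  1.62668037e-01 -2.46394557e-04] [ 0.50944122  0.16093913 -0.23870203  1.67953091  0.03938465  1.3062964
 -0.98061767] 0.018874056697350722 [-0.46379676  0.56663214  0.03186751]
can_a [(0.9, [0.549, -0.24, 0.012]), (0.52, [0.54, -0.198, -0.001])]
can_a_label [(0.71, [0.447, 0.121, 0.07])]
bay0 [(0.89, [0.541, -0.2, 0.01]), (0.86, [0.51, -0.115, 0.015]), (0.72, [0.572, -0.283, 0.015]), (0.64, [0.602, 0.116, -0.0]), (0.35, [0.675, -0.187, 0.002])]
```

View pics/w1.png

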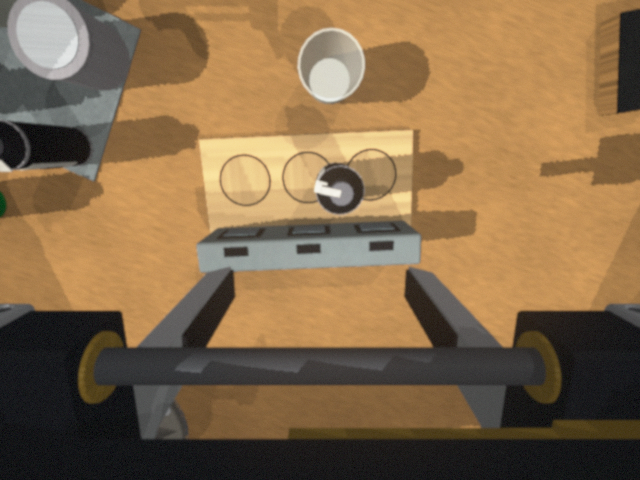

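The wrist view shows the tray with three circles at about (245,180), (308,177) and (372,173). The bar runs along y≈245. The black can is at (341,190), between the middle and right circles, with its nozzle and tab pointing left. Next I measure its yaw and axis.

```bash
cat >> h.py <<'E'
def rect(im,K,P,c,z,h=0.05,n=300):
    # rectified view of plane z around c: right=+x world, up=+y world
    src=np.float32([proj(K,P,[c[0]+sx*h,c[1]+sy*h,z]) for sx,sy in [(-1,1),(1,1),(1,-1),(-1,-1)]])
    H=cv2.getPerspectiveTransform(src,np.float32([[0,0],[n,0],[n,n],[0,n]]))
    return cv2.warpPerspective(im,H,(n,n),flags=cv2.INTER_CUBIC)
def tri(rays):
    A=np.zeros((3,3));b=np.zeros(3)
    for o,d in rays:
        d=d/np.linalg.norm(d);M=np.eye(3)-np.outer(d,d);A+=M;b+=M@o
    X=np.linalg.solve(A,b); return X
E
python3 - <<'E'
from h import *
s=np.load('s1.npy',allow_pickle=True).item()
im=cv2.imread('pics/w1.png')
K,P=campose('wrist',s)
a=rect(im,K,P,[.549,-.239],0.159); b=rect(im,K,P,[.549,-.239],0.134)
for x in(a,b):
    cv2.line(x,(150,140),(150,160),(0,0,255),1);cv2.line(x,(140,150),(160,150),(0,0,255),1)
cv2.imwrite('pics/r1.png',np.hstack([a,b]))
# tray circles: ellipse centre of each circle on z=.012 from a dark-line threshold in the rectified view
g=cv2.cvtColor(rect(im,K,P,[.539,-.2],.012,.17,680),cv2.COLOR_BGR2GRAY)
c=cv2.HoughCircles(cv2.GaussianBlur(g,(5,5),1),cv2.HOUGH_GRADIENT,1,120,param1=80,param2=18,minRadius=70,maxRadius=78)
for x,y,r in (c[0] if c is not None else []): print('circle',.539-.17+x/2000,-.2+.17-y/2000,r/2000)
for n in ['scene','side']:
    K,P=campose(n); im=cv2.imread('pics/%s0.png'%n)
    g=cv2.cvtColor(rect(im,K,P,[.539,-.2],.012,.17,680),cv2.COLOR_BGR2GRAY)
    c=cv2.HoughCircles(cv2.GaussianBlur(g,(5,5),1),cv2.HOUGH_GRADIENT,1,120,param1=80,param2=18,minRadius=70,maxRadius=78)
    for x,y,r in (c[0] if c is not None else []): print(n,'circle',.539-.17+x/2000,-.2+.17-y/2000,r/2000)
E
```

```text
circle 0.53824997 -0.19975 0.037
circle 0.50724995 -0.11525 0.035400003
circle 0.57124996 -0.28425 0.036450002
scene circle 0.50625 -0.11575 0.037049998
scene circle 0.54025 -0.20125 0.0387
side circle 0.50675 -0.11675 0.0376
side circle 0.53875 -0.19925 0.0376
```

View pics/r1.png

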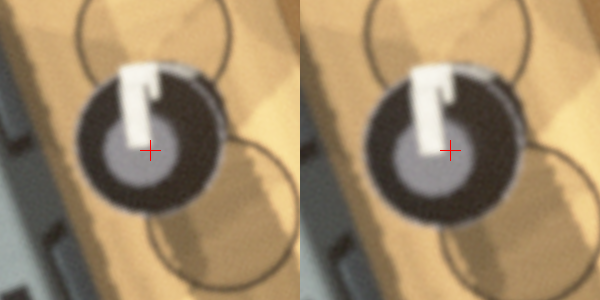

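All three views put the circles at z=12 mm: bay0 (0.571, -0.284), bay1 (0.539, -0.200) and bay2 (0.507, -0.116), so the tray heading is about 20.9°. In the rectified crop the black can's axis is at about (0.547, -0.2385). The stripe and tab point along heading ≈94.5°, so the can has to turn about +106°.

Request:
{"name": "step_arm", "arguments": {"series": [[0.0277,0.0219,0.03,0,0,0,0.08],[0.0277,0.0219,0.08,0,0,0,0.08],[0.0277,0.0219,0.12,0,0,0,0.08],[0.0277,0.0219,0.15,0,0,0,0.08],[0.0277,0.0219,0.175,0,0,0,0.08],[0.0277,0.0219,0.195,0,0,0,0.08],[0.0277,0.0219,0.2125,0,0,0,0.08],[0.0277,0.0219,0.2125,0,0,0,0.08]]}}

```text
time: 4.15
eef_pos: [0.5454, -0.2384, 0.0842]
orientation: [-0.001, 0.987, 0.162, -0.002]
force: [0.1, 0.2, -0.4]
grip_width: 0.08
grip_force: 0.0
```

Request:
{"name": "step_arm", "arguments": {"series": [[0,0,0,0,0,0,0.04],[0,0,0,0,0,0,0.04],[0,0,0,0,0,0,0.04],[0,0,0,0,0,0,0.04],[0,0,0,0,0,0,0.04],[0,0,0,0,0,0,0.04]]}}

```text
time: 4.75
eef_pos: [0.5479, -0.2385, 0.087]
orientation: [0.0, 0.987, 0.163, 0.001]
force: [-0.4, -0.8, 6.2]
grip_width: 0.0522
grip_force: 30.0
```

Request:
{"name": "step_arm", "arguments": {"series": [[0,0,-0.02,0,0,0,0.04],[0,0,-0.03,0,0,-8,0.04],[0.003,0.016,-0.03,0,0,-16,0.04],[0.006,0.034,-0.03,0,0,-24,0.04],[0.0081,0.0508,-0.03,0,0,-32,0.04],[0.0081,0.0508,-0.03,0,0,-40,0.04],[0.0081,0.0508,-0.03,0,0,-48,0.04],[0.0081,0.0508,-0.03,0,0,-56,0.04],[0.0081,0.0508,-0.03,0,0,-64,0.04],[0.0081,0.0508,-0.03,0,0,-72,0.04]]}}

```text
time: 5.75
eef_pos: [0.5711, -0.2836, 0.116]
orientation: [-0.0, 0.701, 0.714, -0.0]
force: [-0.6, 0.3, -2.0]
grip_width: 0.0522
grip_force: 30.0
```

Request:
{"name": "step_arm", "arguments": {"series": [[0,0,0,0,0,-8,0.04],[0,0,0,0,0,-16,0.04],[0,0,0,0,0,-24,0.04],[0,0,0,0,0,-32,0.04],[0,0,0,0,0,-34.4,0.04],[0,0,0.015,0,0,-34.4,0.04],[0,0,0.022,0,0,-34.4,0.04],[0,0,0.027,0,0,-34.4,0.04],[0,0,0.029,0,0,-34.4,0.04],[0,0,0.029,0,0,-34.4,0.04]]}}

```text
time: 6.75
eef_pos: [0.5713, -0.2836, 0.0871]
orientation: [-0.0, 0.461, 0.887, -0.0]
force: [-0.5, 0.3, 0.7]
grip_width: 0.0523
grip_force: 30.0
```

Run:
```python
from h import *
s=arm.observe(); print(s['time'],s['eef_pos'],Rq(s['orientation']).as_matrix()[:,0],s['q'],s['force'],s['grip_width'])
for n in ['scene','side']:
    im=arm.capture(n); save(n+'1',im)
    for o in ['can_a','can_a_label']:
        print(n,o,[(round(float(d['score']),2),np.round(d['centre'],3).tolist()) for d in arm.place_of(n,o)])
```

```text
6.75 [ 0.57129774 -0.28363853  0.0870798 ] [-5.74802763e-01  8.18291990e-01  5.63203211e-05] [ 0.79753517  0.50930071 -0.58577181  1.73735731  0.32757786  0.99417208
  0.7016224 ] [-0.45386453  0.28003744  0.71599785] 0.052338475771153005
scene can_a [(0.92, [0.476, 0.135, 0.008]), (0.83, [0.501, 0.269, 0.006]), (0.83, [0.572, -0.28, 0.012]), (0.76, [0.383, 0.355, 0.002]), (0.75, [0.473, 0.385, -0.002])]
scene can_a_label [(0.55, [0.448, 0.122, 0.063])]
side can_a [(0.94, [0.477, 0.13, 0.004]), (0.91, [0.572, -0.283, 0.011]), (0.84, [0.498, 0.268, 0.005]), (0.78, [0.351, 0.24, -0.001]), (0.76, [0.476, 0.384, -0.005]), (0.69, [0.385, 0.354, -0.003]), (0.25, [0.536, -0.2, 0.018])]
side can_a_label [(0.83, [0.45, 0.12, 0.067]), (0.28, [0.558, 0.194, -0.0])]
```

Can c stands at bay0 in both views, at (0.572, -0.282), and the label network no longer reports a label facing the cameras. I'll release, rise and look from above.

Request:
{"name": "step_arm", "arguments": {"series": [[0,0,0,0,0,0,0.075],[0,0,0,0,0,0,0.075],[0,0,0,0,0,0,0.075],[0,0,-0.02,0,0,0,0.075],[0,0,-0.05,0,0,0,0.075],[0,0,-0.1,0,0,0,0.08],[0,0,-0.15,0,0,0,0.08],[0,0,-0.2,0,0,0,0.08],[0,0,-0.22,0,0,0,0.08],[0,0,-0.22,0,0,0,0.08]]}}

```text
time: 8.05
eef_pos: [0.5727, -0.2839, 0.311]
orientation: [0.003, 0.461, 0.887, 0.0]
force: [-0.2, 0.7, -0.4]
grip_width: 0.0801
grip_force: 0.0
```

Run:
```python
from h import *
s=arm.observe(); im=arm.capture('wrist'); save('w2',im); print(s['time'],s['eef_pos'])
np.save('s2.npy',s,allow_pickle=True)
```

```text
8.05 [ 0.57268549 -0.2839081   0.31099383]
```

Request:
{"name": "step_arm", "arguments": {"series": [[0.04,0.019,0,0,0,0,0.08],[0.084,0.04,0,0,0,0,0.08],[0.128,0.061,0,0,0,0,0.08],[0.172,0.082,0,0,0,0,0.08],[0.216,0.103,0,0,0,0,0.08],[0.26,0.124,0,0,0,0,0.08],[0.304,0.145,0,0,0,0,0.08],[0.348,0.166,0,0,0,0,0.08],[0.392,0.187,0,0,0,0,0.08],[0.434,0.206,0,0,0,0,0.08]]}}

```text
time: 9.1
eef_pos: [0.4889, 0.1914, 0.3061]
orientation: [-0.0, 0.461, 0.888, -0.0]
force: [0.3, -0.7, 0.8]
grip_width: 0.08
grip_force: 0.0
```

Request:
{"name": "step_arm", "arguments": {"series": [[0,0,0,0,0,0,0.08],[0,0,0,0,0,0,0.08],[0,0,0,0,0,0,0.08]]}}

```text
time: 9.4
eef_pos: [0.4901, 0.1886, 0.3063]
orientation: [-0.0, 0.461, 0.887, -0.001]
force: [0.2, -0.6, -0.0]
grip_width: 0.08
grip_force: 0.0
```

Run:
```python
from h import *
s=arm.observe(); im=arm.capture('wrist'); save('w3',im); print(s['time'],s['eef_pos'],s['q'],Rq(s['orientation']).as_matrix()[:,0])
np.save('s3.npy',s,allow_pickle=True)
for o in ['can_a','can_a_label']:
    print(o,[(round(float(d['score']),2),np.round(d['centre'],3).tolist()) for d in arm.place_of('wrist',o)])
T=[]
for c,z,st,f in [((.571,-.284),.012,'s2','w2'),((.476,.131),.004,'s3','w3'),((.500,.268),.004,'s3','w3')]:
    K,P=campose('wrist',np.load(st+'.npy',allow_pickle=True).item()); im=cv2.imread('pics/%s.png'%f)
    col=[]
    for h in(.147,.122):
        x=rect(im,K,P,c,z+h,.04,260)
        cv2.drawMarker(x,(130,130),(0,0,255),0,16,1);col.append(x)
    T.append(np.vstack(col))
cv2.imwrite('pics/r2.png',np.hstack(T))
```

```text
9.4 [0.49013189 0.18855168 0.30629154] [ 0.34127331  0.17094614 -0.93007553  1.70964486  0.14051411  1.33276696
 -0.00356371] [-5.74270693e-01  8.18665422e-01  3.14700987e-04]
can_a [(0.96, [0.385, 0.356, 0.001]), (0.95, [0.474, 0.128, 0.005]), (0.89, [0.494, 0.27, 0.006]), (0.62, [0.349, 0.24, -0.0]), (0.58, [0.573, -0.281, 0.01])]
can_a_label [(0.78, [0.446, 0.122, 0.069]), (0.38, [0.675, -0.187, -0.002])]
```

View pics/r2.png

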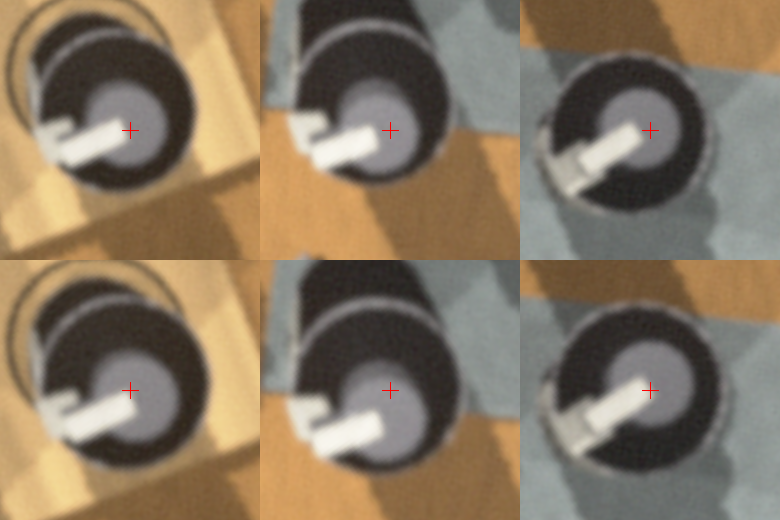

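Rectified crops: the can at bay0 has its nozzle pointing at heading ≈202–206°, where 201° is wanted. I'll recheck that later with the camera straight above. Can A is at (0.4735, 0.131) with heading ≈201°, so it needs no turn. Can B is at (0.4975, 0.2687) with heading ≈214°, so it needs about -13°. I'll pick can A next.

Request:
{"name": "step_arm", "arguments": {"series": [[-0.025,-0.03,0.02,0,0,0,0.08],[-0.0376,-0.0467,0.065,0,0,0,0.08],[-0.0376,-0.0467,0.11,0,0,0,0.08],[-0.0376,-0.0467,0.15,0,0,0,0.08],[-0.0376,-0.0467,0.18,0,0,0,0.08],[-0.0376,-0.0467,0.205,0,0,0,0.08],[-0.0376,-0.0467,0.22,0,0,0,0.08],[-0.0376,-0.0467,0.227,0,0,0,0.08],[-0.0376,-0.0467,0.227,0,0,0,0.08]]}}

```text
time: 10.45
eef_pos: [0.4735, 0.132, 0.0801]
orientation: [-0.0, 0.461, 0.887, -0.0]
force: [-0.2, -0.4, -0.3]
grip_width: 0.0801
grip_force: 0.0
```

Request:
{"name": "step_arm", "arguments": {"series": [[0,0,0,0,0,0,0.04],[0,0,0,0,0,0,0.04],[0,0,0,0,0,0,0.04],[0,0,0,0,0,0,0.04],[0,0,0,0,0,0,0.04],[0,0,-0.03,0,0,0,0.04],[0,0,-0.07,0,0,0,0.04],[0,0,-0.11,0,0,0,0.04],[0,0,-0.14,0,0,0,0.04],[0,0,-0.14,0,0,0,0.04]]}}

```text
time: 11.45
eef_pos: [0.4753, 0.1329, 0.2238]
orientation: [0.002, 0.461, 0.887, 0.001]
force: [0.6, 1.1, -3.6]
grip_width: 0.0519
grip_force: 30.0
```

Request:
{"name": "step_arm", "arguments": {"series": [[-0.025,-0.011,0,0,0,0,0.04],[-0.065,-0.029,0,0,0,0,0.04],[-0.108,-0.048,0,0,0,0,0.04],[-0.151,-0.067,0,0,0,0,0.04],[-0.194,-0.086,0,0,0,0,0.04],[-0.237,-0.105,0,0,0,0,0.04],[-0.275,-0.122,0,0,0,0,0.04],[-0.3,-0.133,0,0,0,0,0.04],[-0.3089,-0.1369,0,0,0,0,0.04],[-0.3089,-0.1369,0,0,0,0,0.04]]}}

```text
time: 12.45
eef_pos: [0.5387, -0.2002, 0.2188]
orientation: [-0.001, 0.462, 0.887, 0.0]
force: [0.4, -0.3, -3.1]
grip_width: 0.0515
grip_force: 30.0
```

Request:
{"name": "step_arm", "arguments": {"series": [[0,0,0.03,0,0,0,0.04],[0,0,0.07,0,0,0,0.04],[0,0,0.1,0,0,0,0.04],[0,0,0.11,0,0,0,0.04],[0,0,0.118,0,0,0,0.04],[0,0,0.12,0,0,0,0.04],[0,0,0.12,0,0,0,0.04]]}}

```text
time: 13.15
eef_pos: [0.5399, -0.199, 0.1011]
orientation: [0.001, 0.461, 0.888, 0.0]
force: [0.2, -0.2, -3.2]
grip_width: 0.0517
grip_force: 30.0
```

Run:
```python
from h import *
s=arm.observe(); print(s['time'],s['eef_pos'],s['force'],s['grip_width'],s['q'])
for n in ['scene','side']:
    im=arm.capture(n); save(n+'2',im)
    print(n,[(round(float(d['score']),2),np.round(d['centre'],3).tolist()) for d in arm.place_of(n,'can_a')])
```

```text
13.15 [ 0.53990541 -0.19904557  0.10112396] [ 0.18014261 -0.23577887 -3.19143376] 0.05167303945219626 [ 0.76659271  0.40819189 -0.65550368  1.86746377  0.29917518  0.96404636
  0.59148469]
scene [(0.89, [0.542, -0.198, 0.028]), (0.72, [0.575, -0.28, 0.012]), (0.72, [0.471, 0.386, -0.003]), (0.67, [0.504, 0.264, 0.003]), (0.63, [0.388, 0.354, 0.001]), (0.58, [0.354, 0.238, 0.0])]
side [(0.77, [0.388, 0.352, -0.001]), (0.69, [0.474, 0.385, 0.001]), (0.67, [0.496, 0.27, 0.004]), (0.61, [0.539, -0.199, 0.027]), (0.58, [0.35, 0.24, -0.004]), (0.21, [0.572, -0.282, 0.008])]
```

Request:
{"name": "step_arm", "arguments": {"series": [[0,-0.0014,0.006,0,0,0,0.04],[0,-0.0014,0.01,0,0,0,0.04],[0,-0.0014,0.0125,0,0,0,0.04],[0,-0.0014,0.0135,0,0,0,0.04],[0,-0.0014,0.0135,0,0,0,0.04]]}}

```text
time: 13.85
eef_pos: [0.5392, -0.2008, 0.0885]
orientation: [0.001, 0.461, 0.887, -0.0]
force: [-7.0, -1.0, 26.3]
grip_width: 0.0518
grip_force: 30.2
```

Request:
{"name": "step_arm", "arguments": {"series": [[0,0,-0.001,0,0,0,0.04],[0,0,-0.001,0,0,0,0.075],[0,0,-0.001,0,0,0,0.075],[0,0,-0.001,0,0,0,0.075],[0,0,-0.02,0,0,0,0.075],[0,0,-0.06,0,0,0,0.075],[0,0,-0.11,0,0,0,0.08],[0,0,-0.16,0,0,0,0.08],[0,0,-0.2,0,0,0,0.08],[0,0,-0.2,0,0,0,0.08]]}}

```text
time: 14.85
eef_pos: [0.5405, -0.2002, 0.2922]
orientation: [0.004, 0.461, 0.887, 0.0]
force: [0.1, 0.3, -0.4]
grip_width: 0.08
grip_force: 0.0
```

Request:
{"name": "step_arm", "arguments": {"series": [[0.03,0.017,0,0,0,0,0.08],[0.07,0.039,0,0,0,0,0.08],[0.113,0.063,0,0,0,0,0.08],[0.156,0.087,0,0,0,0,0.08],[0.199,0.111,0,0,0,0,0.08],[0.242,0.135,0,0,0,0,0.08],[0.285,0.159,0,0,0,0,0.08],[0.328,0.183,0,0,0,0,0.08],[0.371,0.207,0,0,0,0,0.08],[0.408,0.2355,0,0,0,0,0.08]]}}

```text
time: 15.85
eef_pos: [0.495, 0.2712, 0.2865]
orientation: [0.0, 0.461, 0.888, -0.0]
force: [1.9, -0.3, 1.2]
grip_width: 0.0803
grip_force: 0.0
```

Request:
{"name": "step_arm", "arguments": {"series": [[0,0,0,0,0,0,0.08],[0,0,0,0,0,0,0.08]]}}

```text
time: 16.05
eef_pos: [0.4953, 0.2703, 0.2858]
orientation: [-0.001, 0.46, 0.888, -0.0]
force: [1.1, 0.2, -0.8]
grip_width: 0.0801
grip_force: 0.0
```

Run:
```python
from h import *
s=arm.observe(); print(s['time'],s['eef_pos'],s['q'],s['force'])
r=Rq(s['orientation']); print('to B (tool axes)',r.inv().apply(np.array([.4975,.2687,.080])-s['eef_pos']))
im=arm.capture('wrist'); save('w4',im)
print([(round(float(d['score']),2),np.round(d['centre'],3).tolist()) for d in arm.place_of('wrist','can_a')])
K,P=campose('wrist',s); c=(.4975,.2687)
cv2.imwrite('pics/r4.png',np.hstack([rect(cv2.imread('pics/w4.png'),K,P,c,.004+h,.04,260) for h in(.147,.122)]))
```

```text
16.05 [0.49528506 0.2703369  0.28580807] [ 0.18628212  0.28312484 -0.97170284  1.66101804  0.23877887  1.32579218
 -0.20969631] [ 1.1032484   0.16093135 -0.8070063 ]
to B (tool axes) [-0.00284861  0.00109407  0.20580387]
[(0.91, [0.471, 0.381, 0.003]), (0.76, [0.355, 0.24, -0.0]), (0.74, [0.496, 0.269, 0.007]), (0.66, [0.384, 0.357, 0.003]), (0.61, [0.537, -0.202, 0.011])]
```

Request:
{"name": "step_arm", "arguments": {"series": [[-0.0028,0.0008,0.03,0,0,0,0.08],[-0.0028,0.0008,0.08,0,0,0,0.08],[-0.0028,0.0008,0.12,0,0,0,0.08],[-0.0028,0.0008,0.155,0,0,0,0.08],[-0.0028,0.0008,0.18,0,0,0,0.08],[-0.0028,0.0008,0.198,0,0,0,0.08],[-0.0028,0.0008,0.2058,0,0,0,0.08],[-0.0028,0.0008,0.2058,0,0,0,0.08]]}}

```text
time: 16.95
eef_pos: [0.4984, 0.2667, 0.0806]
orientation: [-0.0, 0.461, 0.887, -0.0]
force: [0.0, 1.1, 0.9]
grip_width: 0.0798
grip_force: 0.0
```

Request:
{"name": "step_arm", "arguments": {"series": [[0,0,0,0,0,0,0.04],[0,0,0,0,0,0,0.04],[0,0,0,0,0,0,0.04],[0,0,0,0,0,0,0.04],[0,0,0,0,0,0,0.04],[0,0,-0.03,0,0,0,0.04],[0,0,-0.07,0,0,0,0.04],[0,0,-0.11,0,0,0,0.04],[0,0,-0.14,0,0,0,0.04],[0,0,-0.14,0,0,0,0.04]]}}

```text
time: 17.95
eef_pos: [0.4996, 0.2686, 0.2247]
orientation: [0.002, 0.461, 0.887, 0.002]
force: [-0.1, 0.2, -2.8]
grip_width: 0.0512
grip_force: 30.0
```

Request:
{"name": "step_arm", "arguments": {"series": [[-0.025,-0.0167,0,0,0,0,0.04],[-0.06,-0.04,0,0,0,4,0.04],[-0.1,-0.0667,0,0,0,8,0.04],[-0.14,-0.0933,0,0,0,11,0.04],[-0.18,-0.12,0,0,0,13,0.04],[-0.22,-0.1467,0,0,0,13,0.04],[-0.26,-0.1734,0,0,0,13,0.04],[-0.295,-0.1967,0,0,0,13,0.04],[-0.314,-0.2094,0,0,0,13,0.04],[-0.3187,-0.2125,0,0,0,13,0.04]]}}

```text
time: 18.95
eef_pos: [0.5069, -0.1188, 0.2197]
orientation: [-0.001, 0.56, 0.828, -0.0]
force: [-0.4, 0.2, -2.6]
grip_width: 0.0513
grip_force: 30.0
```

Request:
{"name": "step_arm", "arguments": {"series": [[0,0,0.03,0,0,0,0.04],[0,0,0.07,0,0,0,0.04],[0,0,0.1,0,0,0,0.04],[0,0,0.11,0,0,0,0.04],[0,0,0.118,0,0,0,0.04],[0,0,0.12,0,0,0,0.04],[0,0,0.12,0,0,0,0.04]]}}

```text
time: 19.65
eef_pos: [0.5084, -0.1154, 0.1017]
orientation: [0.001, 0.558, 0.83, 0.0]
force: [-0.5, 0.1, -1.7]
grip_width: 0.0512
grip_force: 30.0
```

Run:
```python
from h import *
s=arm.observe(); print(s['time'],s['eef_pos'],Rq(s['orientation']).as_matrix()[:,0],s['force'],s['grip_width'])
for n in ['scene','side']:
    im=arm.capture(n); save(n+'3',im)
    print(n,[(round(float(d['score']),2),np.round(d['centre'],3).tolist()) for d in arm.place_of(n,'can_a')])
```

```text
19.65 [ 0.50843881 -0.11541655  0.10170167] [-3.76769799e-01  9.26306729e-01 -6.01705190e-04] [-0.51741165  0.08440278 -1.698432  ] 0.05124808159696162
scene [(0.96, [0.573, -0.281, 0.012]), (0.93, [0.51, -0.116, 0.024]), (0.86, [0.539, -0.2, 0.014]), (0.65, [0.354, 0.24, -0.0]), (0.62, [0.387, 0.355, -0.0]), (0.59, [0.475, 0.385, -0.001]), (0.27, [0.538, -0.201, 0.011])]
side [(0.96, [0.508, -0.116, 0.024]), (0.88, [0.385, 0.353, -0.002]), (0.79, [0.354, 0.24, -0.003]), (0.73, [0.476, 0.386, -0.002])]
```

Request:
{"name": "step_arm", "arguments": {"series": [[0.0007,-0.001,0.006,0,0,0,0.04],[0.0007,-0.001,0.01,0,0,0,0.04],[0.0007,-0.001,0.012,0,0,0,0.04],[0.0007,-0.001,0.0125,0,0,0,0.04],[0.0007,-0.001,0.0125,0,0,0,0.075],[0.0007,-0.001,0.0125,0,0,0,0.075],[0.0007,-0.001,0.0125,0,0,0,0.075],[0.0007,-0.001,-0.01,0,0,0,0.075],[0.0007,-0.001,-0.05,0,0,0,0.075],[0.0007,-0.001,-0.1,0,0,0,0.08]]}}

```text
time: 20.85
eef_pos: [0.5054, -0.1149, 0.2009]
orientation: [-0.002, 0.558, 0.83, -0.0]
force: [0.7, -0.6, 0.6]
grip_width: 0.0789
grip_force: 0.0
```

Request:
{"name": "step_arm", "arguments": {"series": [[-0.02,0,-0.04,0,0,0,0.08],[-0.05,0,-0.08,0,0,0,0.08],[-0.07,0,-0.1,0,0,0,0.08],[-0.07,0,-0.1,0,0,0,0.08],[-0.07,0,-0.1,0,0,0,0.08]]}}

```text
time: 21.35
eef_pos: [0.5328, -0.18, 0.3003]
orientation: [-0.0, 0.558, 0.83, 0.0]
force: [0.6, 0.2, -1.6]
grip_width: 0.08
grip_force: 0.0
```

```bash
cat > snap.py <<'E'
from h import *; import sys
k=sys.argv[1]
s=arm.observe(); im=arm.capture('wrist'); save('n'+k,im); np.save('n%s.npy'%k,s,allow_pickle=True); print(s['time'],s['eef_pos'])
print([(round(float(d['score']),2),np.round(d['centre'],3).tolist()) for d in arm.place_of('wrist','can_a')])
E
python3 snap.py 2
```

```text
21.35 [ 0.53278203 -0.17995216  0.30031148]
[(0.72, [0.538, -0.204, 0.012]), (0.71, [0.571, -0.282, 0.008]), (0.61, [0.503, -0.117, 0.012])]
```

Request:
{"name": "step_arm", "arguments": {"series": [[-0.045,0,0,0,0,0,0.08],[-0.09,0,0,0,0,0,0.08],[-0.09,0,0,0,0,0,0.08],[-0.09,0,0,0,0,0,0.08]]}}

```text
time: 21.85
eef_pos: [0.5665, -0.263, 0.2993]
orientation: [-0.001, 0.558, 0.83, 0.0]
force: [-0.2, 0.8, -0.4]
grip_width: 0.08
grip_force: 0.0
```

```bash
python3 snap.py 1
```

```text
21.85 [ 0.56654119 -0.26302354  0.29934181]
[(0.77, [0.538, -0.202, 0.012]), (0.77, [0.572, -0.282, 0.009]), (0.68, [0.502, -0.115, 0.013])]
```

Request:
{"name": "step_arm", "arguments": {"series": [[-0.045,0,0,0,0,0,0.08],[-0.09,0,0,0,0,0,0.08],[-0.09,0,0,0,0,0,0.08],[-0.09,0,0,0,0,0,0.08]]}}

```text
time: 22.35
eef_pos: [0.6009, -0.346, 0.3004]
orientation: [-0.0, 0.558, 0.83, 0.0]
force: [-0.0, 0.7, -0.6]
grip_width: 0.08
grip_force: 0.0
```

```bash
python3 snap.py 0
python3 - <<'E'
from h import *
T=[]
for k,c in [('0',(.571,-.284)),('1',(.539,-.200)),('2',(.507,-.116))]:
    K,P=campose('wrist',np.load('n%s.npy'%k,allow_pickle=True).item()); im=cv2.imread('pics/n%s.png'%k)
    print(k,P[:3,3])
    col=[]
    # rotate so tray -x (heading 200.85) points left: draw reference line instead
    for h in(.147,.122):
        x=rect(im,K,P,c,.012+h,.04,260); a=np.deg2rad(200.85)
        cv2.drawMarker(x,(130,130),(0,0,255),0,16,1)
        cv2.line(x,(int(130+95*np.cos(a)),int(130-95*np.sin(a))),(int(130+130*np.cos(a)),int(130-130*np.sin(a))),(0,0,255),1);col.append(x)
    T.append(np.vstack(col))
cv2.imwrite('pics/r5.png',np.hstack(T))
E
```

```text
22.35 [ 0.60085397 -0.34599598  0.3003779 ]
[(0.84, [0.503, -0.116, 0.014]), (0.65, [0.536, -0.202, 0.009]), (0.62, [0.572, -0.284, 0.01])]
0 [ 0.57294811 -0.2804625   0.51630094]
1 [ 0.53896948 -0.19764362  0.51535431]
2 [ 0.50493502 -0.11428175  0.51620051]
```

View pics/r5.png

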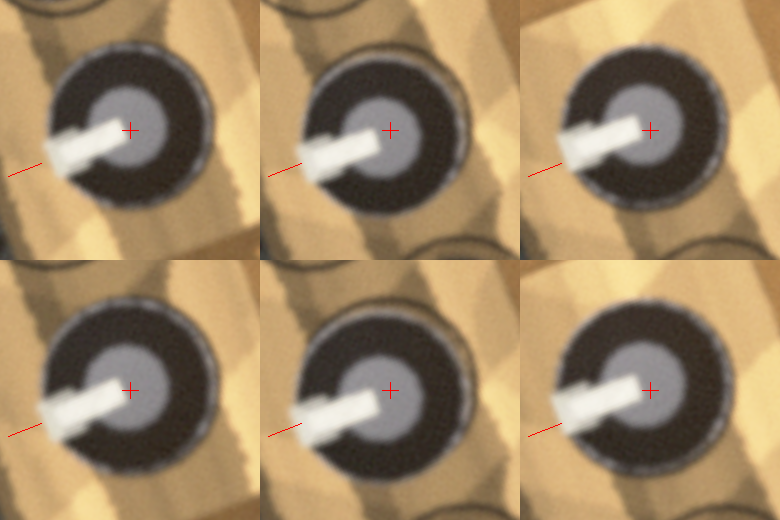

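In the straight-down crops every can sits inside its circle, within about 3.5 mm of centre. The nozzle headings are ≈204.5°, 200.6° and 201.5° against 200.9° wanted, and the cap and shoulder rings are concentric, so the cans are upright. I'll check the bystanders once more and hand in.

Run:
```python
from h import *
arm.capture('scene')
for o in ['bottle','tin','cup','can_a']: print(o,[(round(float(d['score']),2),np.round(d['centre'],3).tolist()) for d in arm.place_of('scene',o)][:4])
print(arm.job_done())
```

```text
bottle [(0.72, [0.624, 0.25, -0.0])]
tin [(0.71, [0.602, 0.117, 0.007])]
cup [(0.78, [0.669, -0.184, 0.002])]
can_a [(0.95, [0.387, 0.356, 0.001]), (0.85, [0.513, -0.116, 0.011]), (0.83, [0.476, 0.384, -0.004]), (0.76, [0.535, -0.198, 0.015])]
the job is handed in; nothing more can be done
None
```

I handed the job in with all three black cans upright in their own circles, within about 3.5 mm of centre and their labels within about 4° of square to the scanner bar, by my own measurements; the bottle, tin and cup had not moved, and no verdict was returned.

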